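Post a carton through a sprung flap

TASK

Post the small carton that lies on the steel deck of the grey collection box: with one finger push the sprung flap down and keep it open, and meanwhile with the other finger push the carton along the deck and over the edge, so that it drops inside. Do not pick the carton up; let the flap close again and leave the things standing around where they are.

Things in the scene. Friction and masses are not known exactly. Their poses are not given: they have to be found in the camera images.
- bin: Grey sheet-metal collection box, fixed on the table, 340 mm long (its x), 190 mm wide (its y), its -y side clear. Origin: on the table under the middle of the deck's edge; x runs from the deck towards the flap, z up. From x = 0 to 144 mm the top is open and covered by the flap; hollow inside, also under the deck. Side walls rise 10 mm above deck level.
- edge (a point): Middle of the deck's edge, on its top surface, where the carton must go over; axes as the box. The deck is level slick steel sheet, top 150 mm above the table, from box x = -190 mm to its edge at x = 0, 182 mm wide between the side walls.
- hinge (a point): Middle of the flap's hinge line (along the box's y), 130 mm beyond the deck's edge (box x) and 45 mm above the deck. The end wall beyond it (box x = 144 to 150 mm) stands 39 mm above the deck; the hinge pin 47 mm, and an ear at each side (x = 126 to 150 mm) 48 mm.
- flap_tip (a point): Middle of the flap's free edge; shut, it lies about 4 mm beyond the deck's edge and 1 mm above the deck. The flap is a plain flat steel sheet 134 mm long, 172 mm wide, 4 mm thick, hinged at its far end; shut, it slopes up from the deck's edge to the hinge at 0.33 rad (19 degrees).
- flap (a joint): Flap angle (rad): 0 shut, grows as its free edge swings down into the box, stop at 1.15. A spring shuts it: about 0.26 N m at 0, 0.45 N m at 0.8 rad (3 N near the free edge, 10 N pressed 40 mm from the hinge); the carton's weight does not open it. Opened 0.3 rad or more it is a chute: the carton slides down it, back under the deck.
- carton: Small closed white carton with a brown band, 35 mm (its x) by 70 mm (its y) by 30 mm high, about 80 g, loose on the deck, long side roughly along the deck's edge. Origin: middle of its underside.
- carton_mid (a point): Centre of the carton, 15 mm above its underside.
- water: Water bottle, 64 mm across, 200 mm high, standing on the table; leave it. Origin: middle of its base.
- tape: Ring of parcel tape lying flat, 100 mm across, 48 mm high, on the table; leave it. Origin: middle of its underside.
- maskbox: White carton 120 by 190 by 85 mm high, on the table; leave it. Origin: middle of its underside.
Not all that is in view belongs to the job. Of the things that look like the carton, the largest one is meant.

How it is judged:
On the way, in this order (a step that is already met when the one before it is completed fails the run):
1. a finger pushes the flap open (over 0.1 rad) while the carton still lies on the deck, its centre at least 10 mm short of the edge (value of joint flap above 0.1 rad and contact force between the fingers and flap above 0.3 N and x of carton_mid in the frame of bin below -0.01 m and z of carton_mid in the frame of bin above 0.158 m), for 0.1 s.
2. with a finger still holding the flap open (over 0.15 rad), a finger pushes the carton at the deck's edge (its centre within 10 mm of it or beyond) (value of joint flap above 0.15 rad and contact force between the fingers and flap above 0.3 N and contact force between the fingers and carton above 0.03 N and x of carton_mid in the frame of bin above -0.01 m).
At the end, for the whole second after the job is handed in: The carton lies at rest inside the collection box (its centre within the walls and less than 70 mm above the table), the flap is shut (within 0.06 rad), and bottle, tape and big carton are within 30 mm of where they stood (z of carton_mid in the frame of bin below 0.07 m and x of carton_mid in the frame of bin between -0.19 and 0.15 m and y of carton_mid in the frame of bin between -0.095 and 0.095 m and linear speed of carton below 0.02 m/s and value of joint flap below 0.06 rad and distance of each of water, tape, maskbox from where it was at the start of the episode below 0.03 m); the robot touches nothing.
It fails at once if the carton is lifted (its centre more than 15 mm higher than when it lies on the deck) (z of carton_mid in the frame of bin above 0.18 m).
It fails at once if the bottle, the tape or the big carton is shifted by more than 30 mm (distance of any of water, tape, maskbox from where it was at the start of the episode above 0.03 m).
It fails at once if the bottle is tipped (angle between water's own z axis and vertical above 0.35 rad).
It also fails if it takes over 48 s, if anything falls off the work surface, if the arm or the gripper's body presses on something with over 40 N, if the wrist force passes 120 N, or if a joint passes its speed limit or range.

ROBOT

A 7-joint arm with a two-finger parallel gripper is mounted at the origin on the work surface. World frame = base frame: x ahead of the robot, y to its left, z up, the work surface at z = 0. Lengths are in m, angles in rad, forces in N, time in s.
With the tool pointing down it reaches from about 0.425 to 0.95 m from the base axis. Payload 16.7 kg.
Tool frame: the origin (TCP) lies between the finger pads; the fingertips stand 25 mm ahead of it and the grasp point (between the pads) lies 6 mm ahead of it; x points along the fingers, y is the direction in which the jaws open and shut, and the axes are right-handed (so a half turn about x gives the same grasp; the last joint's range is limited). The gripper opens to 94 mm and grips with 3 to 60 N. Pads are 16 mm wide; open, the fingers measure 119 mm over their backs; the gripper's body (75 mm by 177 mm) begins 78 mm behind the grasp point.
Start: joints at [1.135, 0.426, 0.074, 1.606, -0.034, 1.111, -0.067], TCP at [0.191, -0.647, 0.23] pointing down, gripper open.
Joint ranges: [-2.85, 2.85], [-0.5, 2.14], [-1.23, 1.37], [0.21, 2.46], [-1.02, 4.16], [0.16, 2.05], [-2.73, 2.73]. Speed limits (rad/s): [1.89, 1.89, 2.39, 2.39, 3.01, 3.01, 3.01].

INTERFACE

Orientations are given as a unit quaternion [w, x, y, z].
In Python, from workcell import robot gives the robot as it stands.
- The arm moves only by the tool arm_command, never from a script. Its argument "series" is text: rows parted by semicolons, each of 6 numbers parted by spaces: the shift along the tool's x, y, z in m, then the turn, a rotation vector about the tool's x, y, z in rad. In form: tx ty tz wx wy wz; .... A call has 1 to 8 rows; each row shifts and turns the commanded pose from where the row before left it, along the tool's axes as they then stand; what a row does not reach is not made up. A row lasts 1/8 s, in which the tool goes at most 62.5 mm and 10.7 degrees, less where a joint would pass 70% of its speed; a pose out of reach is approached as far as the arm can. A call with a gripper value outside its range is refused whole. "claw" is the opening, from 0 (shut) to 1 (fully open), set as the call begins (left out, the last holds). The fingers move at their own pace and stop on an object; "force" is the grip in N (left out, the last holds). Time passes only in rows, so rows that do not move let the fingers close. It gives the time, the measured TCP pose, the force and the opening at its end, in the units of the state.
- robot.state(): the state, without advancing time (a new reading comes with each control period).
- robot.camera(name): name is "scene" or "top"; returns a dict with "pixels" (480x640x3 uint8, blue, green, red), "fx", "fy", "cx", "cy" (pixels), "R" (3x3) and "t" (3): a world point X has camera coordinates R X + t. Camera axes: x right, y down, z forward; pixel columns grow to the right and rows downward; lengths in m; the calibration is good to about 2 mm. A picture is of the moment at which its call begins. There is no depth.
- robot.hand_in(): hands the job in, once; it reports no verdict.
The state is a dict: "clock": time; "q": joint angles; "qd": joint speeds; "joint_torque": joint torques, N m; "tcp_pos": TCP position; "tcp_rot": TCP orientation; "ft_force": force on the tool from outside, world axes, zero at the start; "ft_torque": the same for the moment, N m; "width": opening from 0.0 (shut) to 1.0 (fully open).
Only numpy, scipy, OpenCV 4.12 (cv2) and the standard library are available. Lean on these libraries where they do the work, as an engineer would, in place of code of your own. Each camera call takes 0.05 s, during which the arm holds its last target.

## Working session

There is one attempt and no reset: what is moved stays moved. The work goes in short steps, Python scripts to look and compute and a tool call to move; the robot and the scene stay as the last step left them, time stands still between calls to the robot, and variables do not carry over. Pictures are saved under pics/ and viewed, and the job is handed in when it is done.

Besides the shell and the picture viewer there is one more tool, called as name(argument=value, ...) on one line, values as JSON. arm_command: Moves the arm, as the interface text tells. Its arguments: {"type":"object","properties":{"series":{"type":"string"},"claw":{"type":"number"},"force":{"type":"number"}},"required":["series"]}

```bash
ls; mkdir -p pics; python3 - <<'E'
from workcell import robot
import cv2
s=robot.state(); print(s)
for n in("scene","top"):
    c=robot.camera(n); cv2.imwrite(f"pics/{n}0.png",c["pixels"]); print(n,c["fx"],c["fy"],c["cx"],c["cy"],c["R"],c["t"])
E
```

```text
pics
{'clock': 0.0, 'q': array([ 1.1344952 ,  0.42671825,  0.07383918,  1.60665656, -0.03408793,
        1.11078734, -0.06712427]), 'qd': array([ 1.82684885e-03,  7.09129869e-04, -9.64169412e-04,  1.33404829e-04,
        5.19975750e-05, -1.30699948e-03,  7.88029845e-04]), 'joint_torque': array([-1.12169389e-03, -9.35804200e+01,  3.66585709e+00, -4.54191041e+01,
       -4.89101897e-02,  2.00897263e-02,  7.06687615e-05]), 'tcp_pos': array([ 0.19079876, -0.64702267,  0.22976256]), 'tcp_rot': array([-0.10058581, -0.69974896, -0.10148984,  0.69995264]), 'ft_force': array([0.67410836, 1.26641887, 0.07567622]), 'ft_torque': array([-0.02730108,  0.0214244 ,  0.01078492]), 'width': 1.0012345057606518}
scene 504.6884905677237 504.6884905677237 318.53528943170585 235.66479760618523 [[ 0.88320655  0.46886042 -0.010775  ]
 [ 0.27431057 -0.53508958 -0.79901993]
 [-0.38039441  0.70274394 -0.60120799]] [-0.53068487 -0.05490627  1.52763136]
top 439.13500052252937 439.13500052252937 322.06285770660696 243.00981069702289 [[ 0.00991282 -0.99957447 -0.02743386]
 [-0.99616814 -0.0074875  -0.08713769]
 [ 0.0868952   0.02819251 -0.99581846]] [-0.00439078  0.61728815  1.00117551]
```

View pics/scene0.png

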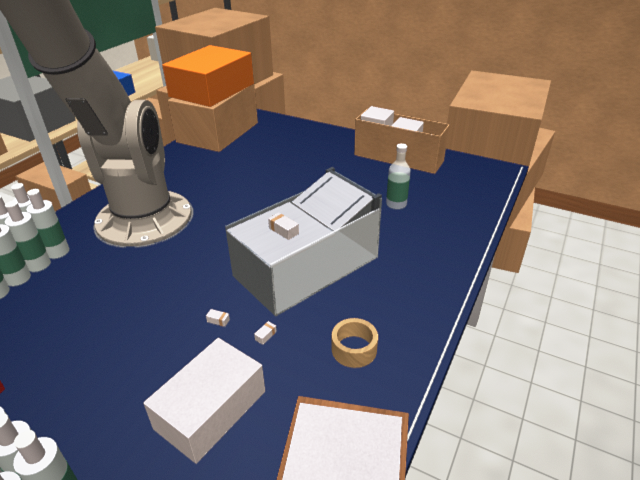

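View pics/top0.png

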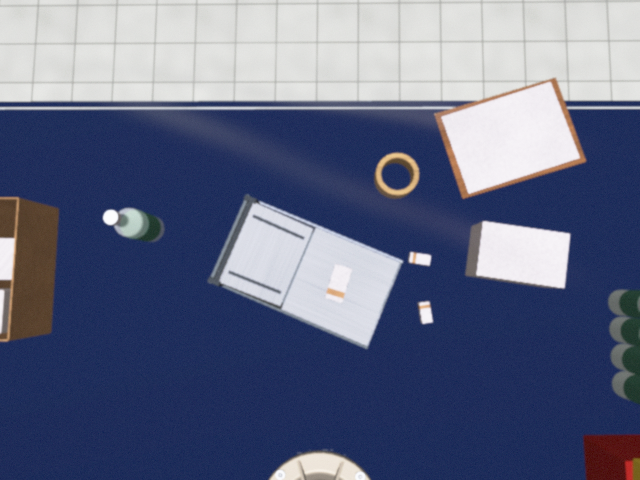

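```bash
python3 - <<'E'
import cv2
a=cv2.imread("pics/top0.png")[185:360,200:415]; cv2.imwrite("pics/top0z.png",cv2.resize(a,None,fx=3.6,fy=3.4,interpolation=cv2.INTER_CUBIC))
a=cv2.imread("pics/scene0.png")[160:315,220:390]; cv2.imwrite("pics/scene0z.png",cv2.resize(a,None,fx=3.8,fy=3.8,interpolation=cv2.INTER_CUBIC))
E
```

```text
(no output)
```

View pics/top0z.png

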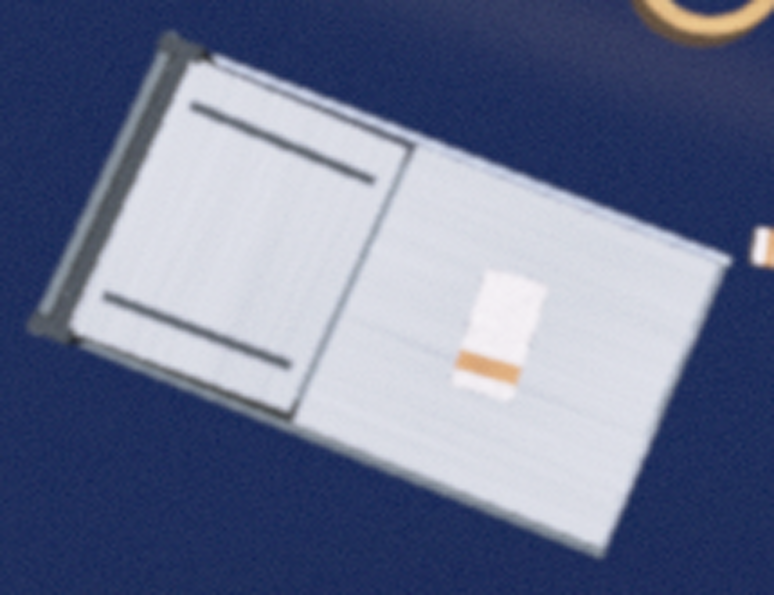

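View pics/scene0z.png

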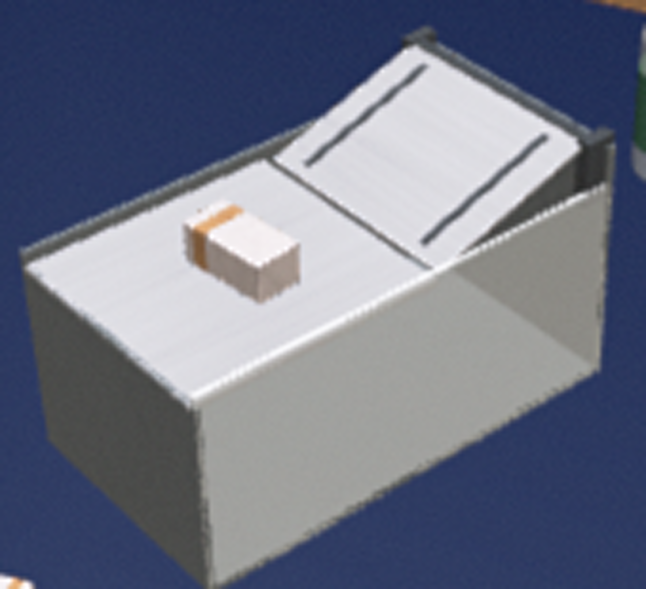

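```bash
cat > h.py <<'E'
import numpy as np, cv2, json
from scipy.optimize import least_squares
from workcell import robot
def proj(c,P):
    p=(np.array(c["R"])@np.atleast_2d(P).T).T+c["t"]
    return np.c_[c["fx"]*p[:,0]/p[:,2]+c["cx"],c["fy"]*p[:,1]/p[:,2]+c["cy"]]
def ray(c,u,v,z):
    R=np.array(c["R"]);o=-R.T@c["t"];d=R.T@[(u-c["cx"])/c["fx"],(v-c["cy"])/c["fy"],1]
    return o+d*(z-o[2])/d[2]
def bin2w(p,P):
    x,y,a=p;P=np.atleast_2d(P);c,s=np.cos(a),np.sin(a)
    return np.c_[x+c*P[:,0]-s*P[:,1],y+s*P[:,0]+c*P[:,1],P[:,2]]
E
python3 - <<'E'
from h import *
ct=robot.camera("top");cs=robot.camera("scene")
T=[((412,148),(2,-88,150)),((292,415),(2,88,150)),((730,262),(-190,-95,160)),((602,556),(-190,95,160))]
S=[((210,587),(-190,-95,0)),((47,438),(-190,95,0)),((600,372),(150,-95,0)),((22,253),(-190,95,160)),((198,400),(-190,-95,160)),((270,158),(2,88,150)),((432,268),(2,-88,150))]
tp=np.array([[200+a[0]/3.6,185+a[1]/3.4] for a,_ in T]);sp=np.array([[220+a[0]/3.8,160+a[1]/3.8] for a,_ in S])
TP=np.array([b for _,b in T])/1000;SP=np.array([b for _,b in S])/1000
f=lambda p:np.r_[(proj(ct,bin2w(p,TP))-tp).ravel(),(proj(cs,bin2w(p,SP))-sp).ravel()]
e=ray(ct,200+352/3.6,185+282/3.4,.15);print(e)
r=least_squares(f,[e[0],e[1],1.15],loss="soft_l1");print(r.x);print(f(r.x).reshape(-1,2).round(1))
for nm,q in(("t",0),("s",1)):
    g=lambda p:f(p)[:8] if q==0 else f(p)[8:]
    print(nm,least_squares(g,r.x).x)
p=r.x
json.dump(list(p),open("bin.json","w"))
# carton top face corners
a=p[2];c,s=np.cos(a),np.sin(a)
for n,cam,pts in(("top",ct,[(487,268),(548,288),(514,402),(452,383)]),("scene",cs,[(188,222),(225,200),(300,243),(258,268)])):
    q=[]
    for u,v in pts:
        w=ray(cam,*( (200+u/3.6,185+v/3.4) if n=="top" else (220+u/3.8,160+v/3.8)),.18)-[p[0],p[1],0]
        q.append([c*w[0]+s*w[1],-s*w[0]+c*w[1]])
    q=np.array(q);print(n,(q*1000).round(1).tolist(),(q.mean(0)*1000).round(1))
E
```

```text
[0.5548204  0.04685962 0.15      ]
[0.55616967 0.04603557 1.18075459]
[[-0.4 -0.9]
 [-0.8 -0.3]
 [-0.2 -1.7]
 [-0.6 -0.2]
 [-0.5  1.8]
 [-0.3  0.4]
 [-0.9 -0.8]
 [-1.3 -0.9]
 [-1.9 -0.7]
 [-1.   0.3]
 [ 0.9  2. ]]
t [0.5548149  0.04494147 1.17826546]
s [0.5568317  0.04811993 1.18323792]
top [[-67.8, -35.0], [-103.1, -37.3], [-111.3, 30.7], [-75.9, 33.9]] [-89.5  -1.9]
scene [[-105.4, 25.0], [-73.3, 29.7], [-65.9, -38.5], [-101.2, -42.5]] [-86.4  -6.6]
```

```bash
cat >> h.py <<'E'
from scipy.spatial.transform import Rotation as Ro
def goal(bx,by,z,sgn=1):
    p=json.load(open("bin.json"));s=robot.state()
    w=bin2w(p,[bx,by,z])[0]
    q=s["tcp_rot"];R=Ro.from_quat([q[1],q[2],q[3],q[0]])
    a=p[2];yt=sgn*np.array([np.cos(a),np.sin(a),0]);xt=np.array([0,0,-1.]);zt=np.cross(xt,yt)
    G=Ro.from_matrix(np.c_[xt,yt,zt])
    b=s["tcp_pos"]-[p[0],p[1],0];c,sn=np.cos(a),np.sin(a)
    print("t",round(s["clock"],2),"bin pos mm",(1000*np.array([c*b[0]+sn*b[1],-sn*b[0]+c*b[1],b[2]])).round(1),"tool shift now",R.inv().apply(w-s["tcp_pos"]).round(4),"after turn",G.inv().apply(w-s["tcp_pos"]).round(4),"turn",(R.inv()*G).as_rotvec().round(4),"q7",s["q"].round(2),"F",s["ft_force"].round(1))
E
python3 -c "
from h import *
goal(-.078,-.003,.28,1);goal(-.078,-.003,.28,-1)"
```

```text
t 0.2 bin pos mm [-780.1   74.3  230.1] tool shift now [-0.0496 -0.499  -0.4999] after turn [-0.0499  0.7021  0.0773] turn [-2.4648e+00 -9.0000e-04  3.0000e-04] q7 [ 1.13  0.43  0.07  1.61 -0.03  1.11 -0.07] F [-0.1  0.5 -0.3]
t 0.2 bin pos mm [-780.1   74.3  230.1] tool shift now [-0.0496 -0.499  -0.4999] after turn [-0.0499 -0.7021 -0.0773] turn [6.768e-01 3.000e-04 7.000e-04] q7 [ 1.13  0.43  0.07  1.61 -0.03  1.11 -0.07] F [-0.1  0.5 -0.3]
```

arm_command(series="-0.0125 0 0 0.1692 0 0;-0.0125 0 0 0.1692 0 0;-0.0125 0 0 0.1692 0 0;-0.0125 0 0 0.1692 0 0;0 0 0 0 0 0", claw=1)

```text
clock: 0.82
tcp_pos: [0.1911, -0.6477, 0.2811]
tcp_rot: [-0.136, 0.694, -0.137, -0.694]
ft_force: [-0.1, -0.2, 0.2]
width: 1.0
```

arm_command(series="0 -0.04 -0.0045 0 0 0;0 -0.04 -0.0045 0 0 0;0 -0.04 -0.0045 0 0 0;0 -0.04 -0.0045 0 0 0;0 -0.04 -0.0045 0 0 0;0 -0.04 -0.0045 0 0 0;0 -0.04 -0.0045 0 0 0;0 -0.04 -0.0045 0 0 0")

```text
clock: 1.82
tcp_pos: [0.3462, -0.3637, 0.28]
tcp_rot: [0.135, -0.694, 0.135, 0.694]
ft_force: [0.9, 1.1, -0.0]
width: 0.999
```

```bash
python3 -c "
from h import *
goal(-.078,-.003,.28,-1)"
```

```text
t 1.82 bin pos mm [-458.8   38.4  280. ] tool shift now [-1.000e-04 -3.806e-01 -4.330e-02] after turn [-0.     -0.3808 -0.0414] turn [ 0.0051  0.0005 -0.0001] q7 [ 0.65  0.1   0.04  1.93 -0.    1.12 -1.27] F [ 0.9  1.1 -0. ]
```

arm_command(series="0 -0.048 -0.0054 0.005 0 0;0 -0.048 -0.0052 0 0 0;0 -0.048 -0.0052 0 0 0;0 -0.048 -0.0052 0 0 0;0 -0.048 -0.0052 0 0 0;0 -0.048 -0.0052 0 0 0;0 -0.048 -0.0052 0 0 0;0 -0.045 -0.0052 0 0 0")

```text
clock: 2.82
tcp_pos: [0.5313, -0.0279, 0.28]
tcp_rot: [0.137, -0.694, 0.137, 0.694]
ft_force: [-0.4, -0.0, 0.1]
width: 0.999
```

arm_command(series="0 0 0 0 0 0;0 0 0 0 0 0")

```text
clock: 3.08
tcp_pos: [0.5305, -0.0299, 0.2799]
tcp_rot: [0.138, -0.693, 0.138, 0.694]
ft_force: [0.7, -1.4, -0.5]
width: 0.999
```

```bash
python3 -c "
from h import *
goal(-.078,-.003,.179,-1)
for n in('top','scene'): cv2.imwrite(f'pics/{n}1.png',robot.camera(n)['pixels'])"
```

```text
t 3.08 bin pos mm [-80.   -5.1 279.9] tool shift now [ 0.1009 -0.002   0.002 ] after turn [ 0.1009 -0.002   0.0021] turn [-0.0021  0.0008 -0.0005] q7 [ 0.19  0.16 -0.29  1.85  0.05  1.13 -2.08] F [ 0.7 -1.4 -0.5]
```

View pics/top1.png

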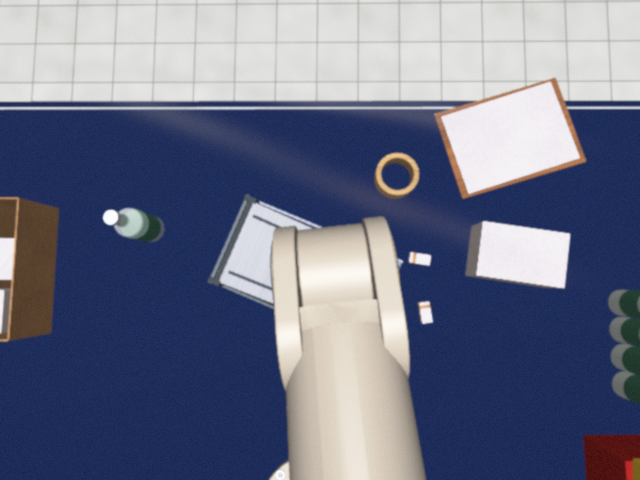

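View pics/scene1.png

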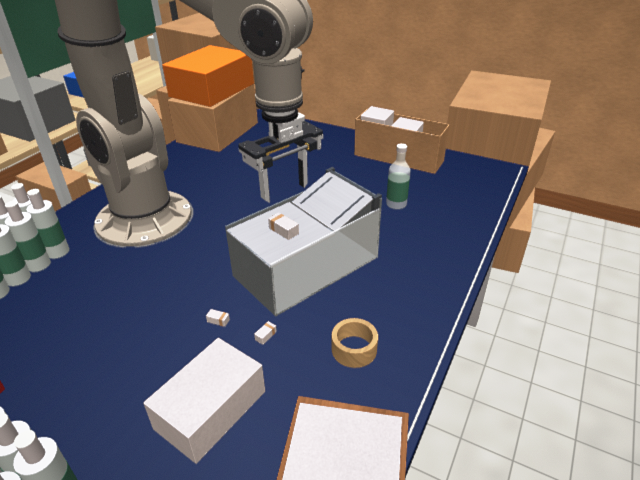

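The gripper hangs above the deck with its jaws along the box's x; in the scene view the fingers are at about (265,180) and (303,170), and the carton at (284,227). I'll descend astride the carton.

arm_command(series="0.014 0 0.001 0 0 0;0.014 0 0 0 0 0;0.014 0 0 0 0 0;0.014 0 0 0 0 0;0.014 0 0 0 0 0;0.012 0 0 0 0 0;0 0 0 0 0 0;0 0 0 0 0 0")

```text
clock: 4.18
tcp_pos: [0.5302, -0.029, 0.1988]
tcp_rot: [-0.139, 0.693, -0.139, -0.693]
ft_force: [-0.4, 1.4, 0.3]
width: 1.003
```

```bash
python3 -c "
from h import *
goal(-.078,-.003,.179,-1)
a=robot.camera('scene')['pixels'][130:315,200:400];cv2.imwrite('pics/scene2.png',cv2.resize(a,None,fx=3,fy=3,interpolation=cv2.INTER_CUBIC))"
```

```text
t 4.17 bin pos mm [-79.3  -4.5 198.8] tool shift now [ 0.0198 -0.0013  0.0015] after turn [ 0.0198 -0.0013  0.0015] turn [-0.005  -0.0003  0.0002] q7 [ 0.18  0.24 -0.29  1.95  0.08  0.97 -2.11] F [-0.4  1.4  0.3]
```

View pics/scene2.png

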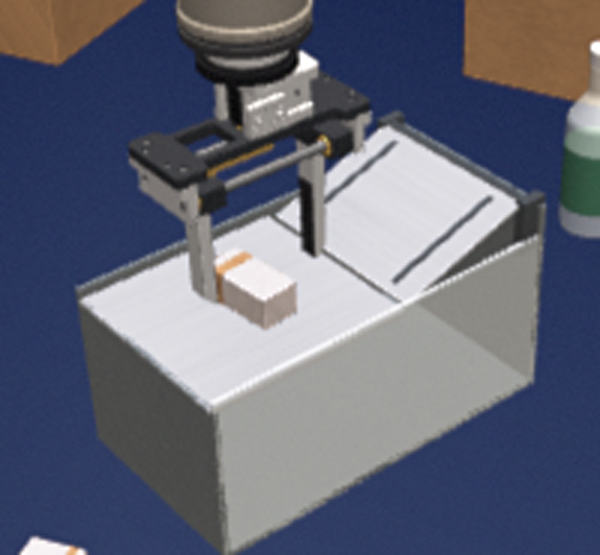

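```bash
python3 -c "
from h import *
p=json.load(open('bin.json'));c=robot.camera('scene')
q=proj(c,bin2w(p,np.array([[-132,-4.5,174],[-26,-4.5,174],[-132,-4.5,154],[-26,-4.5,154],[-88,-3,180],[-88,-3,150]])/1000))
print((q-[200,130])*3)"
```

```text
[[202.87589366 301.02086104]
 [310.11160158 250.66415744]
 [204.69891528 321.57766346]
 [310.81593686 270.8212362 ]
 [247.01736344 272.53726698]
 [249.03727121 303.14584524]]
```

arm_command(series="0.008 0 0.001 0 0 0;0.007 -0.001 0 0 0 0;0.005 0 0 0 0 0;0 0 0 0 0 0;0 0 0 0 0 0")

```text
clock: 4.9
tcp_pos: [0.5295, -0.0278, 0.1786]
tcp_rot: [-0.139, 0.693, -0.139, -0.693]
ft_force: [-0.7, -0.3, -0.0]
width: 1.002
```

```bash
python3 -c "
from h import *
goal(-.078,-.003,.179,-1)
a=robot.camera('scene')['pixels'][130:315,200:400];cv2.imwrite('pics/scene3.png',cv2.resize(a,None,fx=3,fy=3,interpolation=cv2.INTER_CUBIC))"
```

```text
t 4.9 bin pos mm [-78.4  -3.4 178.6] tool shift now [-0.0004 -0.0004  0.0004] after turn [-0.0004 -0.0004  0.0004] turn [-0.0051 -0.0001  0.0001] q7 [ 0.18  0.26 -0.29  1.97  0.09  0.92 -2.12] F [-0.7 -0.3 -0. ]
```

View pics/scene3.png

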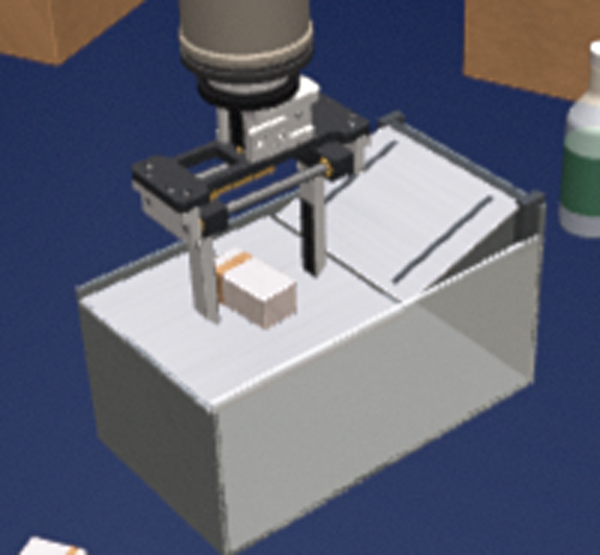

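arm_command(series="0 -0.007 -0.001 0 0 0;0 -0.007 0 0 0 0;0 -0.007 0 0 0 0;0 -0.007 0 0 0 0;0 -0.007 0 0 0 0;0 -0.007 0 0 0 0;0 -0.007 0 0 0 0")

```text
clock: 5.82
tcp_pos: [0.5494, 0.0173, 0.1785]
tcp_rot: [-0.139, 0.693, -0.139, -0.693]
ft_force: [-0.3, -2.3, 2.3]
width: 1.001
```

```bash
python3 -c "
from h import *
goal(-.078,-.003,.179,-1)
a=robot.camera('scene')['pixels'][130:315,200:400];cv2.imwrite('pics/scene4.png',cv2.resize(a,None,fx=3,fy=3,interpolation=cv2.INTER_CUBIC))"
```

```text
t 5.83 bin pos mm [-29.2  -4.7 178.5] tool shift now [-0.0004  0.0488  0.0014] after turn [-0.0005  0.0488  0.0017] turn [-0.0053 -0.0001 -0.0002] q7 [ 0.11  0.3  -0.31  1.93  0.11  0.94 -2.22] F [-0.3 -2.3  2.3]
```

View pics/scene4.png

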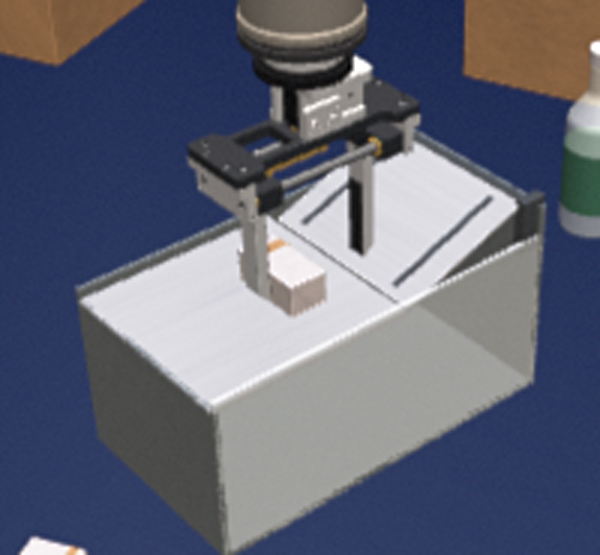

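arm_command(series="0 -0.006 0 0 0 0;0 -0.006 0 0 0 0;0 -0.006 0 0 0 0;0 -0.006 0 0 0 0;0 -0.006 0 0 0 0;0 0 0 0 0 0;0 0 0 0 0 0")

```text
clock: 6.75
tcp_pos: [0.561, 0.0452, 0.1787]
tcp_rot: [-0.139, 0.694, -0.138, -0.693]
ft_force: [0.1, 0.1, 3.6]
width: 0.998
```

```bash
python3 -c "
from h import *
goal(-.078,-.003,.179,-1)
a=robot.camera('scene')['pixels'][130:315,200:400];cv2.imwrite('pics/scene5.png',cv2.resize(a,None,fx=3,fy=3,interpolation=cv2.INTER_CUBIC))"
```

```text
t 6.75 bin pos mm [  1.1  -4.8 178.7] tool shift now [-0.0003  0.0791  0.0014] after turn [-0.0003  0.0791  0.0018] turn [-0.0048 -0.0003  0.0008] q7 [ 0.07  0.32 -0.32  1.9   0.12  0.95 -2.27] F [0.1 0.1 3.6]
```

View pics/scene5.png

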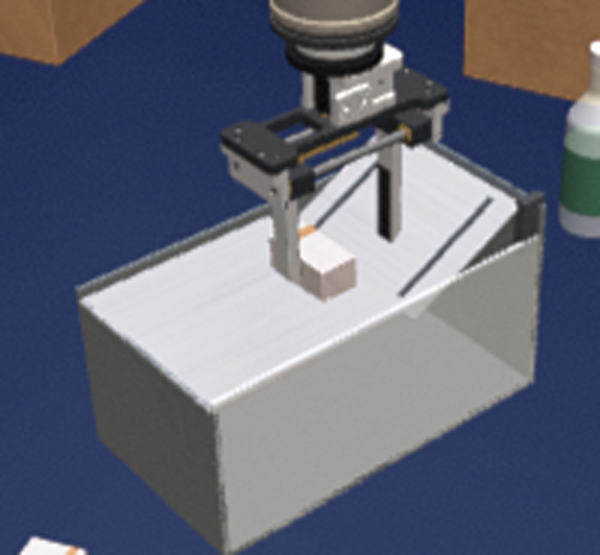

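The flap is open: its free edge shows at about (415,312), below the deck. The carton, at (325,265), is flush on the rear finger. I'll push on steadily over the edge.

arm_command(series="0 -0.005 0 0 0 0;0 -0.005 0 0 0 0;0 -0.005 0 0 0 0;0 -0.005 0 0 0 0;0 -0.005 0 0 0 0;0 -0.004 0 0 0 0;0 -0.003 0 0 0 0")

```text
clock: 7.68
tcp_pos: [0.5729, 0.0743, 0.1783]
tcp_rot: [0.139, -0.693, 0.139, 0.694]
ft_force: [-2.1, -4.4, 3.2]
width: 0.999
```

```bash
python3 -c "
from h import *
goal(-.078,-.003,.179,-1)
a=robot.camera('scene')['pixels'][130:315,200:400];cv2.imwrite('pics/scene6.png',cv2.resize(a,None,fx=3,fy=3,interpolation=cv2.INTER_CUBIC))"
```

```text
t 7.67 bin pos mm [ 32.5  -4.8 178.3] tool shift now [-0.0006  0.1105  0.0012] after turn [-0.0007  0.1105  0.0018] turn [-0.005   0.0005 -0.0007] q7 [ 0.02  0.34 -0.32  1.86  0.13  0.96 -2.32] F [-2.1 -4.4  3.2]
```

View pics/scene6.png

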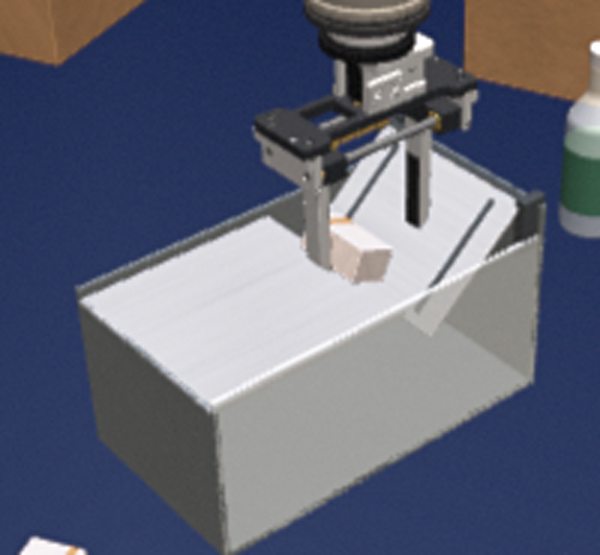

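arm_command(series="0 -0.003 0 0 0 0;0 -0.003 0 0 0 0;0 0 0 0 0 0;0 0 0 0 0 0")

```text
clock: 8.22
tcp_pos: [0.5752, 0.0796, 0.1784]
tcp_rot: [0.139, -0.693, 0.139, 0.694]
ft_force: [-3.9, -6.3, 4.6]
width: 0.999
```

```bash
python3 -c "
from h import *
goal(-.078,-.003,.179,-1)
a=robot.camera('scene')['pixels'][130:315,200:400];cv2.imwrite('pics/scene7.png',cv2.resize(a,None,fx=3,fy=3,interpolation=cv2.INTER_CUBIC))"
```

```text
t 8.22 bin pos mm [ 38.2  -4.8 178.4] tool shift now [-0.0005  0.1162  0.0012] after turn [-0.0006  0.1162  0.0018] turn [-0.0052  0.0005 -0.0008] q7 [ 0.01  0.35 -0.32  1.86  0.13  0.96 -2.33] F [-3.9 -6.3  4.6]
```

View pics/scene7.png

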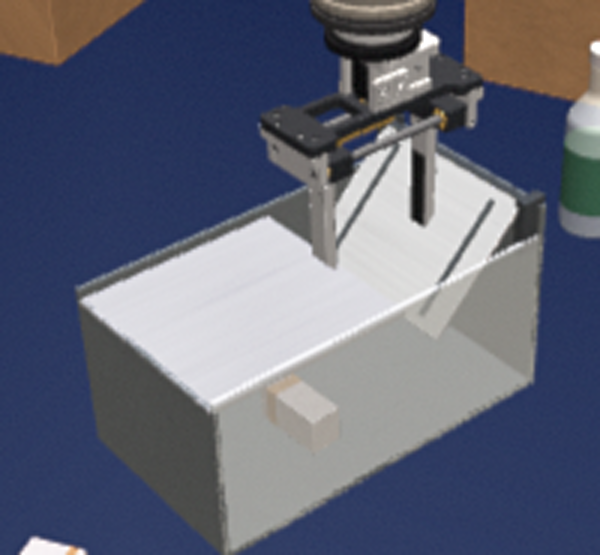

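The carton has dropped inside and lies under the deck, at (302,413) through the clear side. I'll withdraw gently, up and back, letting the flap close.

arm_command(series="-0.003 0.008 0 0 0 0;-0.005 0.008 0 0 0 0;-0.008 0.006 0 0 0 0;-0.01 0.004 0 0 0 0;-0.012 0.004 0 0 0 0;-0.014 0 0 0 0 0;-0.014 0 0 0 0 0;-0.014 0 0 0 0 0")

```text
clock: 9.28
tcp_pos: [0.5639, 0.0524, 0.2596]
tcp_rot: [-0.139, 0.693, -0.139, -0.693]
ft_force: [0.0, 0.0, -0.4]
width: 1.001
```

arm_command(series="-0.02 0 0 0 0 0;-0.02 0 0 0 0 0;-0.02 0 0 0 0 0;0 0 0 0 0 0;0 0 0 0 0 0;0 0 0 0 0 0;0 0 0 0 0 0;0 0 0 0 0 0")

```text
clock: 10.28
tcp_pos: [0.5638, 0.0522, 0.3182]
tcp_rot: [0.139, -0.693, 0.139, 0.694]
ft_force: [0.3, 0.9, -0.3]
width: 0.997
```

```bash
python3 -c "
from h import *
goal(-.078,-.003,.179,-1)
cv2.imwrite('pics/scene8.png',robot.camera('scene')['pixels']);cv2.imwrite('pics/top8.png',robot.camera('top')['pixels'])
a=robot.camera('scene')['pixels'][130:315,200:400];cv2.imwrite('pics/scene8z.png',cv2.resize(a,None,fx=3,fy=3,interpolation=cv2.INTER_CUBIC))"
```

```text
t 10.28 bin pos mm [  8.6  -4.7 318.2] tool shift now [0.1393 0.0866 0.0012] after turn [0.1392 0.0866 0.0017] turn [-0.005   0.0004 -0.0001] q7 [ 0.07  0.2  -0.32  1.73  0.07  1.23 -2.23] F [ 0.3  0.9 -0.3]
```

View pics/scene8.png

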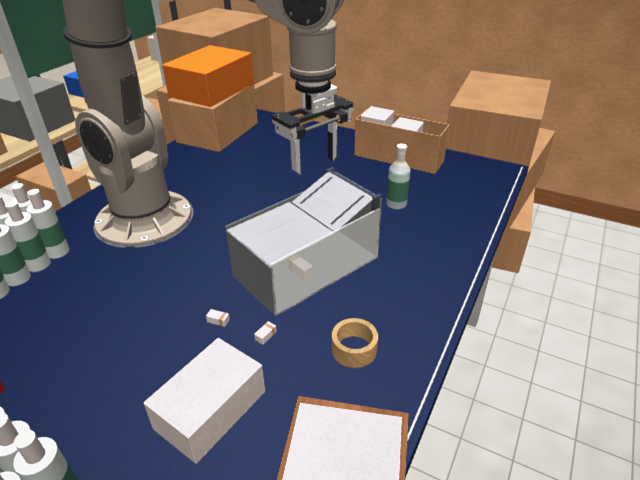

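View pics/scene8z.png

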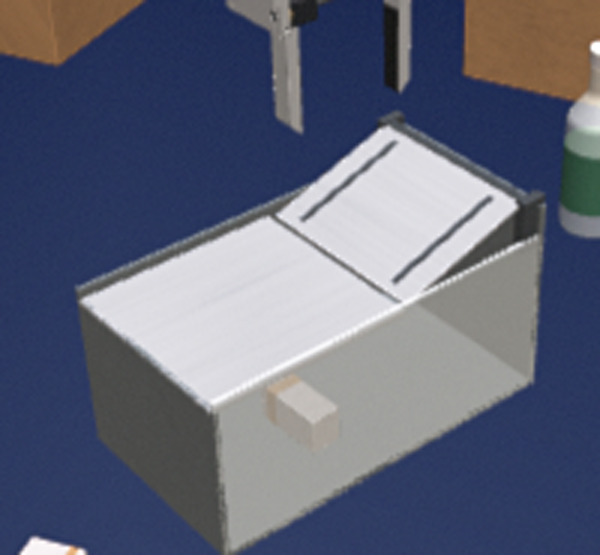

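```bash
python3 -c "
from h import *
p=json.load(open('bin.json'));c=robot.camera('scene')
for z in(.02,.07):
  w=ray(c,300.7,267.7,z)-[p[0],p[1],0];a=p[2];print(z,np.cos(a)*w[0]+np.sin(a)*w[1],-np.sin(a)*w[0]+np.cos(a)*w[1])
A=cv2.imread('pics/scene0.png');B=cv2.imread('pics/scene8.png')
for n,(x,y,w,h) in dict(bottle=(385,140,30,70),tape=(328,315,55,55),mask=(140,335,130,130)).items(): print(n,cv2.absdiff(A,B)[y:y+h,x:x+w].max())
robot.hand_in()"
```

```text
0.02 -0.04849084626202935 -0.014681237560882854
0.07 -0.083280540708885 -0.061690676277301515
bottle 7
tape 7
mask 6
the job is handed in; nothing more can be done
```

The carton is in the collection box, the flap is shut, and the job was handed in at about 10.5 s of the 48 s allowed; no verdict is reported at hand-in.

- **What I did:** With the gripper fully open and its jaws along the box's x, I lowered it astride the carton, fingertips about 4 mm above the deck. One steady forward push then did both parts. The front finger rode up the flap and opened it, by about 0.2 rad from the geometry while the carton's centre was still some 28 mm short of the edge. The rear finger pushed the carton over the edge. I then withdrew up and back so the flap closed gently. Forces at the readings stayed under about 9 N.
- **Carton:** It shows through the clear side in the same place in two pictures about 2 s apart. Cast at floor height, it lies at about x = -48 mm, y = -15 mm in the box, under the deck. Its height was not measured directly.
- **Flap and gripper:** The flap looks shut in the last picture, judged by eye. The gripper hangs clear, and the measured force was back to about zero.
- **Bottle, tape and big carton:** Their image regions are unchanged from the start, differing only by noise.
- **Disagreement:** The two cameras put the carton's starting y about 5 mm apart, at -2 and -7 mm. I pushed at -5 mm. No check failed.

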